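# Roll the postal tube onto the flush bench scale

### The job

Weigh the cardboard postal tube that lies on the packing bench: with the fingertips on top of it, roll it sideways across the bench onto the steel weighing plate let in flush beside it, until it lies still along the middle of the plate with nothing overhanging, then take the hand away. Push it only from its top and let it roll rather than drag it, keep it under control instead of flicking it, do not pinch or lift it, and leave the other things on the bench where they are.

Things in the scene. Friction and masses are not known exactly. Their poses are not given: they have to be found in the camera images.
- tube: closed cardboard postal tube, white end caps, lying on its side: 100 mm diameter, 260 mm long, about 0.3 to 0.6 kg; rolls with slight resistance and soon stops if left alone. Origin mid-way on its axis, 50 mm above the bench. Own x along the tube, within 0.3 rad of world x; y and z turn with it (z up at start). Rolling, it travels half as far as a hand moving along on its top
- tube_end_near (a point): centre of the tube's end face on the robot's side, on its axis, 130 mm from the tube's origin
- tube_end_far (a point): centre of the tube's other end face, on its axis, 130 mm from the tube's origin
- scale: scale in the bench: bare steel plate 340 x 170 mm, thin dark frame, flush (no edge to climb). Origin: plate's middle, bench height; x along its length (within 0.06 rad of the tube's), y across. Lies left or right of the tube, 130 to 200 mm away, middle to middle. At its +x end, 240 mm from the origin, stands the indicator on a post: 110 mm wide, 175 mm high; leave alone
- parcel: sealed carton, 220 x 110 x 85 mm high, lying parallel to the tube on the side where the scale is not; leave alone. Origin at the centre of its underside.
- spray_can: upright spray can, 65 mm in diameter, 187 mm high, standing past the far end of the tube; leave alone. Origin at the centre of its underside.
- paint_tin: upright lever-lid paint tin, 98 mm in diameter, 116 mm high, on the robot's left; leave alone. Origin at the centre of its underside.
- hardener_tin: upright small tin, 72 mm in diameter, 86 mm high, on the robot's right; leave alone. Origin at the centre of its underside.
- brush: flat paint brush lying on the robot's left, 220 mm long, 20 mm high; leave alone. Origin at the bench under its middle.
- box_knife: box knife lying on the robot's right, about 170 mm long, 20 mm high; leave alone. Origin at the bench under its middle.

How it is judged:
By the outcome, as a careful person would: the job done as asked, in the order asked, and still so for the second after the job is handed in, with the robot touching nothing.
It also fails if it takes over 64 s, if anything falls off the work surface, if the arm or the gripper's body presses on something with over 40 N, if the wrist force passes 120 N, or if a joint passes its speed limit or range.

### The arm

A 7-joint arm with a two-finger parallel gripper is mounted at the origin on the work surface. World frame = base frame: x ahead of the robot, y to its left, z up, the work surface at z = 0. Lengths are in m, angles in rad, forces in N, time in s.
With the tool pointing down it reaches from about 0.425 to 0.925 m from the base axis. Payload 6.8 kg.
Tool frame: the origin (TCP) lies on the front face of the gripper's body, between the roots of the fingers; the fingertips stand 73 mm ahead of it and the grasp point (between the pads) lies 54 mm ahead of it (env.nose_length is the distance from the TCP to the fingertips, in m); z points along the fingers, y is the line along which they close (so a half turn about z gives the same grasp; the last joint's range is limited). The gripper opens to 85 mm and grips with 20 to 120 N. Pads are 22 mm wide; open, the fingers measure 114 mm over their backs; the gripper's body (76 mm by 85 mm) begins 54 mm behind the grasp point. The pads swing forward as they close: fully open they stand 13 mm farther back than shut.
Start: joints at [-1.373, 0.477, 0.022, 1.555, -0.011, 1.109, -0.083], TCP at [0.203, 0.644, 0.304] pointing down, gripper open.
Joint ranges: [-2.96, 2.96], [-0.34, 2.1], [-1.41, 1.46], [0.24, 2.44], [-1.37, 4.51], [0.17, 1.92], [-2.96, 2.96]. Speed limits (rad/s): [2.39, 2.39, 3.14, 3.14, 3.14, 3.14, 3.14].

### API

Orientations are given as a unit quaternion [w, x, y, z].
In Python, from cell import env, kin, camera, calibration, job gives the robot as it stands. The module is installed in compiled form; this text tells all that it offers. Calls block until the motion is done:
- env.reach(position, orientation): joint-space move of the TCP to a pose.
- env.movel(position, velocity=0.15, rot=None, stop_force=None): straight line of the TCP; rot=None keeps the orientation; velocity is the mean speed in m/s. With stop_force (N) it stops when the force on the tool has changed by that much, and returns True; else False.
- env.goto_joints(angles): joint-space move.
- env.grip(opening, f_grip=None): finger opening in m; f_grip is the grip in N (None keeps the last); returns when the fingers have stopped.
- env.dwell(seconds).
- kin.inverse_kinematics(position, orientation): joint angles nearest the present ones, or None.
- env.get_state(): the state.
- camera(name): name is "scene" or "top" or "wrist"; returns (picture, depth): 420x560x3 uint8, blue, green, red; 420x560 float32, m along the optical axis (not along the pixel's ray), 0 where there is no reading.
- calibration(name): a dict with "fx", "fy", "cx", "cy" (pixels), "rvec" (rotation vector, rad) and "tvec" (3), from world to camera coordinates, as OpenCV has them. Camera axes: x right, y down, z forward; pixel columns grow to the right and rows downward; lengths in m; the calibration is good to about 2 mm. A picture is of the moment at which its call begins: read the wrist's pose just before it. calibration takes no time and is no camera call; for the wrist camera it gives the pose at the moment of the call.
A pose or a line that the arm cannot do raises env.PlanningError and nothing moves.
- job.job_done(): hands the job in; it is judged then, once.
The state is a dict: "time": time; "qpos": joint angles; "joint_velocities": joint speeds; "joint_torque": joint torques, N m; "tcp_pos": TCP position; "orientation": TCP orientation; "force": force on the tool from outside, world axes, zero at the start; "torque": the same for the moment, N m; "opening": finger opening in m; "gripper_force": force on a finger pad.
Only numpy, scipy, OpenCV 4.12 (cv2) and the standard library are available. Lean on these libraries where they do the work, as an engineer would, in place of code of your own. Each camera call takes 0.05 s, during which the arm holds its last target. There are 200 camera calls.

## Working session

There is one attempt and no reset: what is moved stays moved. The work goes in short steps, each a Python script; the robot and the scene stay as the last script left them, time stands still between calls to the robot, and variables do not carry over. Pictures are saved under pics/ and viewed, at most 10 in all, crops included, and the job is handed in when it is done.

```bash
mkdir -p pics; cat > h.py <<'E'
from cell import env,kin,camera,calibration,job
import numpy as np,cv2
def cloud(name):
    c=calibration(name); im,d=camera(name)
    R,_=cv2.Rodrigues(np.array(c['rvec'],float)); t=np.array(c['tvec'],float).ravel()
    v,u=np.mgrid[:420,:560]
    P=np.stack([(u-c['cx'])/c['fx']*d,(v-c['cy'])/c['fy']*d,d],-1)
    return im,d,(P-t)@R   # world points
E
python3 - <<'E'
from h import *
s=env.get_state();print(s['time'],s['tcp_pos'],s['orientation'],s['force'])
a,d,W=cloud('top');b,d2,W2=cloud('scene')
cv2.imwrite('pics/top.png',a);cv2.imwrite('pics/scene.png',b)
np.savez('top.npz',W=W,d=d,a=a)
for v in range(30,420,60): print([tuple(np.round(W[v,u],2)) for u in range(40,560,120)])
E
```

```text
0.0 [0.20308388 0.64323413 0.30292896] [-7.49211841e-05  1.52308338e-01  9.88332604e-01 -9.10242463e-04] [-0.11468825  0.3258016   0.84076311]
[(np.float64(1.57), np.float64(1.2), np.float64(-0.75)), (np.float64(1.58), np.float64(0.6), np.float64(-0.75)), (np.float64(1.58), np.float64(-0.01), np.float64(-0.74)), (np.float64(1.59), np.float64(-0.61), np.float64(-0.75)), (np.float64(1.6), np.float64(-1.22), np.float64(-0.75))]
[(np.float64(1.02), np.float64(0.83), np.float64(-0.0)), (np.float64(1.01), np.float64(0.4), np.float64(0.03)), (np.float64(1.03), np.float64(-0.01), np.float64(-0.0)), (np.float64(1.03), np.float64(-0.43), np.float64(-0.01)), (np.float64(1.07), np.float64(-0.9), np.float64(-0.12))]
[(np.float64(0.78), np.float64(0.77), np.float64(0.12)), (np.float64(0.81), np.float64(0.41), np.float64(-0.0)), (np.float64(0.81), np.float64(-0.01), np.float64(0.01)), (np.float64(0.82), np.float64(-0.42), np.float64(0.0)), (np.float64(0.8), np.float64(-0.78), np.float64(0.12))]
[(np.float64(0.6), np.float64(0.79), np.float64(0.05)), (np.float64(0.6), np.float64(0.4), np.float64(0.0
[... 313 characters left out ...]
(-0.01), np.float64(0.1)), (np.float64(0.41), np.float64(-0.42), np.float64(-0.0)), (np.float64(0.41), np.float64(-0.83), np.float64(-0.0))]
[(np.float64(0.2), np.float64(0.79), np.float64(-0.0)), (np.float64(0.2), np.float64(0.39), np.float64(-0.0)), (np.float64(0.2), np.float64(-0.01), np.float64(0.0)), (np.float64(0.21), np.float64(-0.42), np.float64(0.01)), (np.float64(0.21), np.float64(-0.82), np.float64(0.0))]
[(np.float64(0.18), np.float64(0.47), np.float64(0.69)), (np.float64(0.0), np.float64(0.38), np.float64(0.0)), (np.float64(0.06), np.float64(-0.01), np.float64(0.21)), (np.float64(0.01), np.float64(-0.41), np.float64(0.0)), (np.float64(0.01), np.float64(-0.82), np.float64(-0.0))]
```

View pics/top.png

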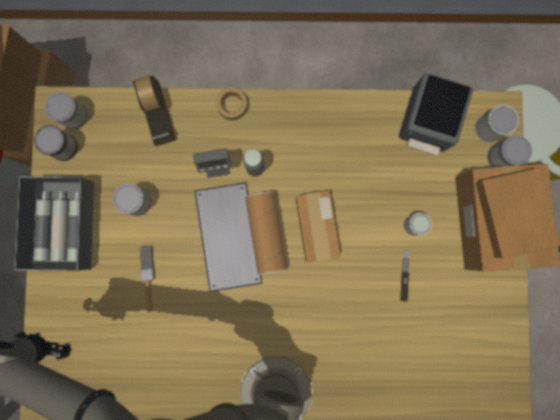

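View pics/scene.png

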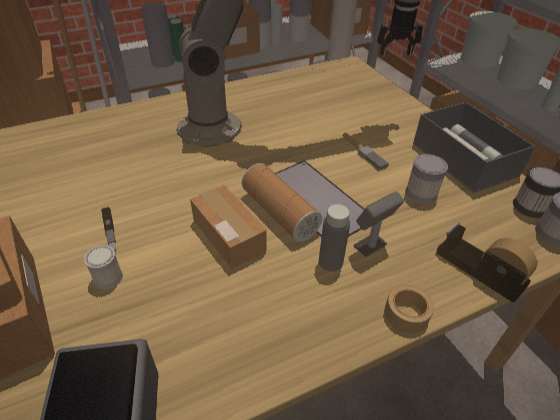

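The top view shows the tube at about (265,232), the plate to its left at (228,237), the parcel at (318,226), the indicator at (212,160) and the spray can at (254,160). The tube therefore has to roll towards +y.

```bash
cat >> h.py <<'E'
def ray(c,uv,z):
    R,_=cv2.Rodrigues(np.array(c['rvec'],float)); t=np.array(c['tvec'],float).ravel()
    uv=np.atleast_2d(uv).astype(float)
    D=np.c_[(uv[:,0]-c['cx'])/c['fx'],(uv[:,1]-c['cy'])/c['fy'],np.ones(len(uv))]@R
    C=-R.T@t
    return C+D*((z-C[2])/D[:,2])[:,None]
def plate(a,box=(185,170,260,300)):
    c=calibration('top'); h=cv2.cvtColor(a,cv2.COLOR_BGR2HSV)
    m=((h[...,1]<60)&(h[...,2]>70)).astype(np.uint8)
    k=np.zeros_like(m);x0,y0,x1,y1=box;k[y0:y1,x0:x1]=m[y0:y1,x0:x1]
    cs,_=cv2.findContours(k,0,2);q=max(cs,key=cv2.contourArea)
    w=ray(c,q[:,0],0)[:,:2].astype(np.float32)
    return cv2.minAreaRect(w),cv2.boxPoints(cv2.minAreaRect(w)),cv2.boundingRect(q)
def tube(a,d,W,ylo,yhi):
    h=cv2.cvtColor(a,cv2.COLOR_BGR2HSV)
    m=(W[...,2]>.035)&(W[...,2]<.115)&(W[...,0]>.38)&(W[...,0]<.80)&(W[...,1]>ylo)&(W[...,1]<yhi)
    P=W[m]; T=P[P[:,2]>.085]
    c=T[:,:2].mean(0); u=np.linalg.svd(T[:,:2]-c)[2][0]; u*=np.sign(u[0])
    n=np.array([-u[1],u[0]]); s=(P[:,:2]-c)@u; l=(P[:,:2]-c)@n
    e=np.percentile(s,[1,99]); return dict(c=c+u*e.mean(),yaw=np.arctan2(u[1],u[0]),L=np.ptp(e),lat=np.percentile(l,[1,99]),ztop=np.percentile(P[:,2],98),n=len(P))
E
python3 - <<'E'
from h import *
f=np.load('top.npz');W,d,a=f['W'],f['d'],f['a']
print(plate(a)); print(tube(a,d,W,-.03,.13))
for n,(x0,x1,y0,y1) in dict(parcel=(.4,.8,-.25,-.05),ind=(.78,.95,.13,.3),can=(.78,.95,0,.12)).items():
    m=(W[...,2]>.03)&(W[...,0]>x0)&(W[...,0]<x1)&(W[...,1]>y0)&(W[...,1]<y1);P=W[m]
    print(n,np.round(P.min(0),3),np.round(P.max(0),3))
a=cv2.resize(a[140:310,170:350],None,fx=4,fy=4,interpolation=cv2.INTER_CUBIC)[:600]
cv2.imwrite('pics/crop.png',a[:, :800])
E
```

```text
(((0.5164499878883362, 0.16742384433746338), (0.34932562708854675, 0.17826597392559052), 9.586044311523438), array([[0.3293829 , 0.22622588],
       [0.35906923, 0.0504491 ],
       [0.7035171 , 0.10862181],
       [0.67383075, 0.2843986 ]], dtype=float32), (195, 183, 65, 109))
{'c': array([0.56519414, 0.04208124]), 'yaw': np.float64(0.1714878731677863), 'L': np.float64(0.3326946608489714), 'lat': array([-0.04813379,  0.0482985 ]), 'ztop': np.float64(0.1062438802593903), 'n': 2468}
parcel [ 0.432 -0.205  0.03 ] [ 0.665 -0.063  0.103]
ind [0.78 0.13 0.03] [0.949 0.204 0.171]
can [0.782 0.062 0.032] [0.95  0.118 0.148]
```

View pics/crop.png

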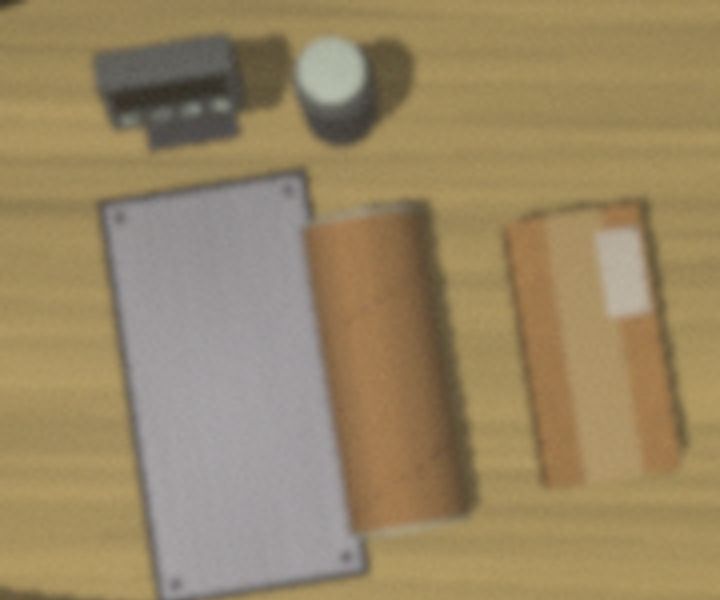

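The crop shows the clear plate (corners near (103,203), (305,172), (365,572) and (160,598)) with the tube right of it, spanning (305..425,210) to (350..470,525). The height mask picked up the can, so I'll tighten the x limit.

```bash
sed -i 's/(W\[...,0\]<.80)/(W[...,0]<.69)/' h.py
python3 - <<'E'
from h import *
f=np.load('top.npz');W,d,a=f['W'],f['d'],f['a']
t=tube(a,d,W,-.035,.11);print(t)
P,_,_=plate(a);pc=np.array(P[0]);th=np.radians(P[2]);n=np.array([-np.sin(t['yaw']),np.cos(t['yaw'])]);u=np.array([n[1],-n[0]])
print('delta along n,u',(pc-t['c'])@n,(pc-t['c'])@u,'plate yaw',th)
E
```

```text
{'c': array([0.52679335, 0.03547652]), 'yaw': np.float64(0.17330616068365406), 'L': np.float64(0.25498952635495464), 'lat': array([-0.04856033,  0.04828466]), 'ztop': np.float64(0.10588377558328739), 'n': 2405}
delta along n,u 0.13175437218259217 0.012564564158424022 plate yaw 0.16730803547815698
```

```bash
cat > go.py <<'E'
from h import *
t=dict(c=np.array([.5268,.0355]),yaw=.1733)
u=np.array([np.cos(t['yaw']),np.sin(t['yaw'])]);n=np.array([-u[1],u[0]])
al=(np.pi/2+t['yaw'])/2
Qs=[np.array([0,np.cos(a),np.sin(a),0]) for a in (al,al+np.pi/2)]
E
python3 - <<'E'
from go import *
s=t['c']-n*.013
for q in Qs: print(kin.inverse_kinematics(np.r_[s,.23],q),kin.inverse_kinematics(np.r_[s+n*.19,.23],q))
q0=env.get_state()['qpos']
best=min((q for q in Qs if kin.inverse_kinematics(np.r_[s,.23],q) is not None),key=lambda q:np.abs(np.array(kin.inverse_kinematics(np.r_[s,.23],q))-q0).max())
env.reach(np.r_[s,.28],best); np.save('q.npy',best)
st=env.get_state();print(st['time'],st['tcp_pos'],st['opening'],st['force'],env.nose_length)
env.movel(np.r_[s,.19],.08)
print('hit',env.movel(np.r_[s,.152],.02,stop_force=3))
st=env.get_state();print(st['time'],st['tcp_pos'],st['force'])
env.dwell(.2);st=env.get_state();print(st['tcp_pos'],st['force'],st['torque'])
cv2.imwrite('pics/touch.png',camera('scene')[0][120:300,180:420].repeat(3,0).repeat(3,1))
E
```

```text
[-0.64187611  0.37161293  0.59969591  2.00557797 -0.27774831  0.84419927
  0.28581761] [-0.87350092  0.36314889  0.44428307  1.97747966 -0.20571785  0.84418267
 -0.14378036]
[-1.04513781  0.69738771  1.27900402  2.02473153 -0.7912753   1.04470035
 -2.34599394] [-0.37687286  0.34831958 -0.16964466  1.94442839  0.07644932  0.85490654
  2.72815662]
2.5917 [0.52925031 0.02394899 0.27994668] 0.08550562471971317 [-1.03026305  0.82965845  0.09695947] 0.0726
hit True
5.275 [0.52915241 0.02236449 0.1587191 ] [0.24470814 0.0846686  6.81785396]
[0.52913409 0.02238408 0.15872354] [-1.46070774 -1.05686905  5.22012208] [-0.0342024   0.19085593  0.02248289]
```

View pics/touch.png

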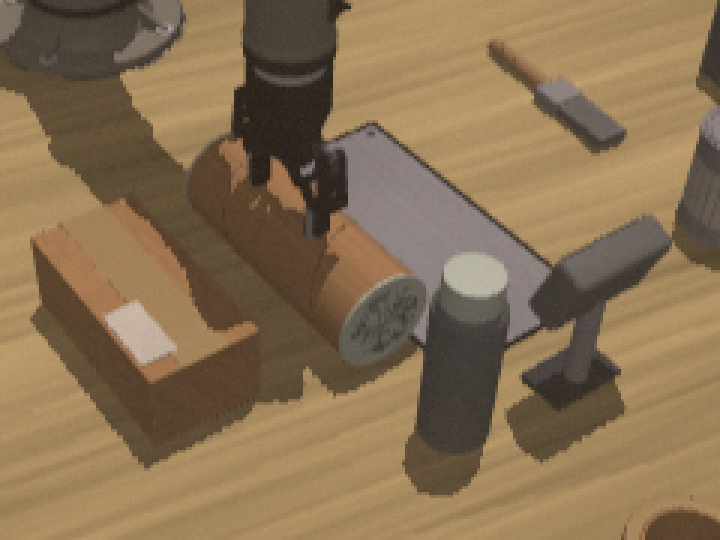

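The hand is on top of the tube: both fingertips touch at about 5 N, and the far end face, at about (385,310), is clear of the can. Now a first short stroke.

```bash
cat >> go.py <<'E'
def look(ylo=-.035,yhi=.24):
    a,d,W=cloud('top'); r=tube(a,d,W,ylo,yhi)
    return r
E
python3 - <<'E'
from go import *
p=env.get_state()['tcp_pos'];z=p[2]-.0005
for k in range(1,5):
    env.movel(np.r_[p[:2]+n*.008*k,z],.03)
    s=env.get_state();print(round(s['time'],2),s['tcp_pos'][2].round(4),s['force'].round(1))
print(look(-.035,.11))
p=env.get_state()['tcp_pos'];env.movel(p+[0,0,.012],.04);env.dwell(.2)
print(look(-.035,.11),env.get_state()['time'],env.get_state()['force'])
E
```

```text
5.92 0.1591 [-4.  -0.6 11. ]
6.34 0.1593 [-4.6 -0.6 13.7]
6.76 0.1593 [-5.7 -0.7 15. ]
7.17 0.1593 [-5.6 -1.1 14.4]
{'c': array([0.52656754, 0.03849866]), 'yaw': np.float64(0.27907617786058364), 'L': np.float64(0.2584401199550012), 'lat': array([-0.04503541,  0.04029211]), 'ztop': np.float64(0.1052431745449495), 'n': 842}
{'c': array([0.52675799, 0.038397  ]), 'yaw': np.float64(0.2778795501559022), 'L': np.float64(0.2587948568120634), 'lat': array([-0.04478403,  0.04019621]), 'ztop': np.float64(0.10561293171604165), 'n': 823} 7.95 [-0.02597868 -0.28493175  0.05343043]
```

```bash
cat >> go.py <<'E'
from scipy.optimize import least_squares
def fit(c0,yaw0):
    """tube axis from all three clouds: points near the expected tube, cylinder of radius 50 mm at z=50 mm"""
    Ps=[]
    for cam in ('top','scene'):
        a,d,W=cloud(cam); h=cv2.cvtColor(a,cv2.COLOR_BGR2HSV)
        ok=(d>0)&(h[...,1]>70)&(h[...,0]<25)&(W[...,2]>.025)&(W[...,2]<.115)
        Ps.append(W[ok])
    P=np.concatenate(Ps)
    u0=np.array([np.cos(yaw0),np.sin(yaw0)]);n0=np.array([-u0[1],u0[0]])
    r=P[:,:2]-c0; P=P[(abs(r@u0)<.16)&(abs(r@n0)<.075)]
    def res(v):
        q=P[:,:2]-c0; l=q@np.array([-np.sin(v[1]),np.cos(v[1])])-v[0]
        return np.hypot(l,P[:,2]-.05)-.05
    s=least_squares(res,[0,yaw0],loss='soft_l1',f_scale=.002)
    uu=np.array([np.cos(s.x[1]),np.sin(s.x[1])]);nn=np.array([-uu[1],uu[0]])
    e=np.percentile((P[:,:2]-c0)@uu,[.5,99.5])
    return c0+nn*s.x[0]+uu*e.mean(),s.x[1],np.ptp(e),len(P),np.median(abs(s.fun))
E
python3 - <<'E'
from go import *
print(fit(np.array([.5265,.045]),.1733))
s=env.get_state();print(s['tcp_pos'],(s['tcp_pos'][:2]-t['c'])@n)
cv2.imwrite('pics/s2.png',camera('scene')[0][120:300,180:420].repeat(3,0).repeat(3,1))
E
```

```text
(array([0.52415683, 0.05164773]), np.float64(0.17423230484579744), np.float64(0.2574288504313669), 3169, np.float64(0.0012289392718966424))
[0.52361202 0.05356845 0.1711642 ] 0.018347517708415837
```

View pics/s2.png

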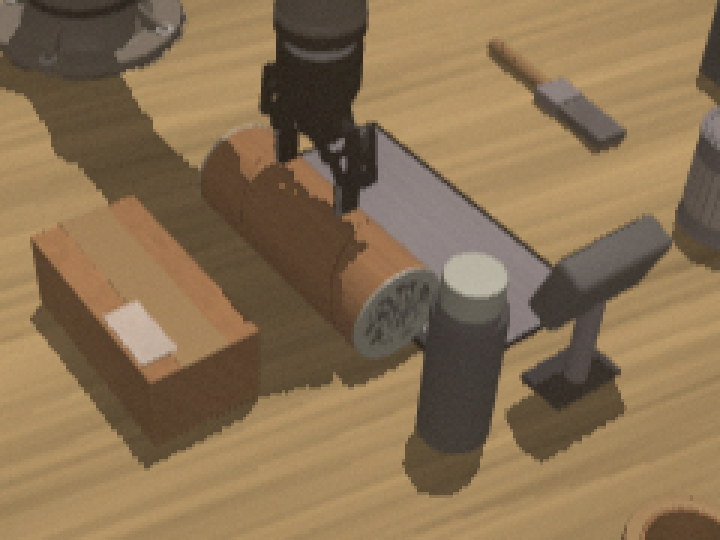

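The tube rolled 16 mm for 32 mm of hand travel and kept its yaw, so it is rolling without slip. The picture shows it just starting onto the plate, its far end at (397,310), clear of the can. I'll repeat the strokes with a measurement after each.

```bash
cat >> go.py <<'E'
PC=np.array([.5164,.1674])
def stroke(c,yaw,travel):
    u=np.array([np.cos(yaw),np.sin(yaw)]);n=np.array([-u[1],u[0]])
    a=travel/2
    s=c-n*a
    env.movel(np.r_[s,.170],.08)
    if not env.movel(np.r_[s,.153],.02,stop_force=3.5): print('no contact'); return c,yaw
    z=env.get_state()['tcp_pos'][2]-.0004; N=int(np.ceil(2*travel/.008)); F=[]
    for k in range(1,N+1):
        env.movel(np.r_[s+n*2*travel*k/N,z],.035)
        f=env.get_state()['force']; F.append(round(float(f[2]),1)); z+=np.clip((f[2]-9)*5e-5,-.0006,.0006)
    env.dwell(.3)
    p=env.get_state()['tcp_pos'];env.movel(p+[0,0,.013],.05);env.dwell(.3)
    r=fit(c+n*travel,yaw)
    print('F',F,'| tube',r[0].round(4),round(r[1],4),r[2:], 'moved',(r[0]-c)@n,'remaining n,u',(PC-r[0])@n,(PC-r[0])@u,'t',env.get_state()['time'])
    return r[0],r[1]
E
python3 - <<'E'
from go import *
c,y=stroke(np.array([.5242,.0516]),.1742,.030)
E
```

```text
F [12.2, 13.7, 14.8, 10.1, 10.8, 9.4, 7.7, 5.1] | tube [0.5186 0.0811] 0.1747 (np.float64(0.25609904660800564), 3591, np.float64(0.001250515129478734)) moved 0.029998498146464894 remaining n,u 0.08540082629055674 0.012758454277699435 t 13.1
```

Exactly as planned; three more strokes, stopping if something looks off.

```bash
python3 - <<'E'
from go import *
c,y=np.array([.5186,.0811]),.1747
for i in range(2):
    c0=c;c,y=stroke(c,y,.029)
    if abs((c-c0)@n-.029)>.006 or abs(y-.173)>.04: print('check');break
E
```

```text
F [13.3, 13.0, 13.5, 10.4, 9.8, 9.2, 7.1, 5.9] | tube [0.514  0.1097] 0.1742 (np.float64(0.2549553143201585), 3658, np.float64(0.0013119072955023944)) moved 0.028996662735132853 remaining n,u 0.05637212937375537 0.012420059515250189 t 18.1917
F [13.2, 14.1, 12.9, 10.7, 10.8, 9.0, 7.9, 5.1] | tube [0.5093 0.1385] 0.174 (np.float64(0.25316438013578707), 3671, np.float64(0.0014068811727873942)) moved 0.029096997366417115 remaining n,u 0.027281347475525828 0.011982980004156577 t 23.275
```

```bash
python3 - <<'E'
from go import *
c,y=stroke(np.array([.5093,.1385]),.174,.0273)
p=env.get_state()['tcp_pos'];env.movel(p+[0,0,.12],.15)
env.reach(np.array([.30,.55,.32]),np.load('q.npy'));env.dwell(.5)
print(fit(c,y),env.get_state()['time'])
a,d,W=cloud('top');print(tube(a,d,W,.08,.27))
cv2.imwrite('pics/end.png',cv2.resize(a[150:300,170:350],None,fx=4,fy=4,interpolation=cv2.INTER_CUBIC))
E
```

```text
F [11.6, 12.5, 13.0, 10.9, 10.0, 7.0, 6.0] | tube [0.5046 0.1653] 0.1743 (np.float64(0.25354542915340206), 3720, np.float64(0.0014008645359694823)) moved 0.02718451824876951 remaining n,u 4.9920619053853985e-05 0.012001237652161644 t 28.1
(array([0.50503326, 0.16530572]), np.float64(0.17545609435413503), np.float64(0.25189551461030646), 4520, np.float64(0.001455362862513427)) 31.2083
{'c': array([0.50495804, 0.16381844]), 'yaw': np.float64(0.18453794069469912), 'L': np.float64(0.25208152958880736), 'lat': array([-0.04806265,  0.04810326]), 'ztop': np.float64(0.10527630277293351), 'n': 2378}
```

View pics/end.png

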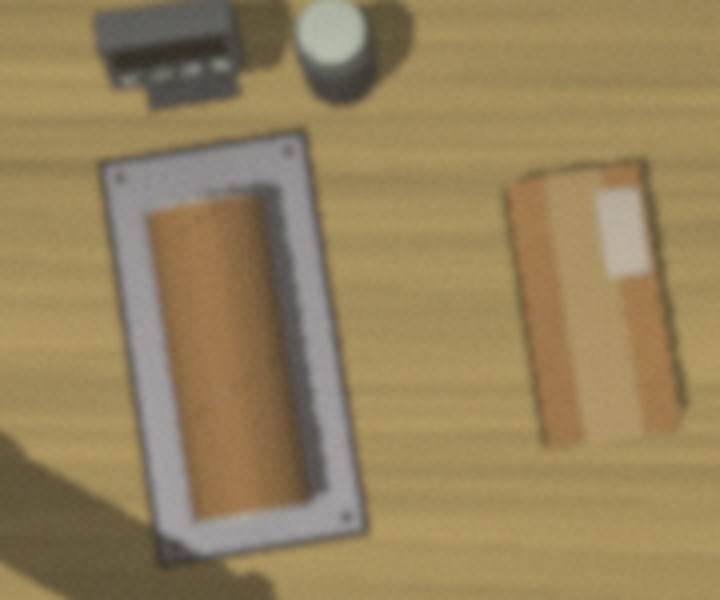

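The tube, from (150..260,205) to (195..310,515), lies along the middle of the plate inside its frame. The other things visible here have not moved, and the hand is away.

```bash
python3 -c "
from h import *
print(job.job_done())"
```

```text
the job is handed in; nothing more can be done
None
```

The tube was rolled onto the weighing plate in five short strokes, about 31 s in all, and lies still within about 2 mm of the plate's centreline and 12 mm towards the robot lengthwise, with nothing overhanging; the hand is clear and the job is handed in.

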